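# Swing the hold-down arms over the palm-leaf book

## Robot

A 6-joint arm with a two-finger parallel gripper is mounted at the origin on the work surface. World frame = base frame: x ahead of the robot, y to its left, z up, the work surface at z = 0. Lengths are in m, angles in rad, forces in N, time in s.
With the tool pointing down it reaches from about 0.35 to 0.975 m from the base axis. Payload 7.1 kg.
Tool frame: the origin (TCP) lies on the centre line of the jaws, within the pads' length; the fingertips stand 8 mm ahead of it and the grasp point (between the pads) lies 11 mm behind it; z points along the fingers, y is the line along which they close (so a half turn about z gives the same grasp; the last joint's range is limited). The gripper opens to 88 mm and grips with 3 to 60 N. Pads are 20 mm wide; open, the fingers measure 115 mm over their backs; the gripper's body (75 mm by 178 mm) begins 61 mm behind the grasp point.
Start: joints at [1.233, 0.423, 1.63, -0, 1.089, -0.019], TCP at [0.196, 0.594, 0.231] pointing down, gripper open.
Joint ranges: [-3, 3], [-0.9, 2.11], [0.09, 2.58], [-1.31, 4.45], [0.11, 2.69], [-2.54, 2.54]. Speed limits (rad/s): [2.39, 2.39, 3.01, 3.14, 3.14, 3.14].

## Interface

Orientations are given as [roll, pitch, yaw] about the fixed x, y, z axes, in that order (R = Rz(yaw) Ry(pitch) Rx(roll)).
In Python, from plant import telemetry, optics, sign_off, spotter gives the robot as it stands.
- The arm moves only by the tool apply_moves, never from a script. Its argument "rows" is a list that holds one entry, the list of rows, each a list of 6 numbers: the shift along the tool's x, y, z in mm, then the turn, a rotation vector about the tool's x, y, z in rad. A call has 1 to 12 rows; each row is the pose to reach, as a shift and turn from the pose commanded when the call began, along the tool's axes at that moment; what a row does not reach only later rows make up. A row lasts 1/8 s, in which the tool goes at most 62.5 mm and 10.7 degrees, less where a joint would pass 70% of its speed; a pose out of reach is approached as far as the arm can. A call with a gripper value outside its range is refused whole. "jaw" is the opening, from -1 (shut) to 1 (fully open), set as the call begins (left out, the last holds). The fingers move at their own pace and stop on an object; the grip force is fixed at half the most. Time passes only in rows, so rows that repeat a pose let the fingers close. It gives the time, the measured TCP pose, the force, the opening and the grip force at its end, in the units of the state.
- telemetry.sense(): the state, without advancing time (a new reading comes with each control period).
- optics.camera(name): name is "side" or "top" or "wrist"; returns a dict with "color" (400x640x3 uint8, red, green, blue), "fx", "fy", "cx", "cy" (pixels), "origin" and "orientation" of the camera in the world. Camera axes: x right, y down, z forward; pixel columns grow to the right and rows downward; lengths in m; the calibration is good to about 2 mm. The wrist camera is an equidistant fisheye: a pixel r from the principal point sees the ray r / f radians off the axis. A picture is of the moment at which its call begins. There is no depth.
- sign_off(): hands the job in; it is judged then, once.
Trained networks look in a picture, given as the dict that the camera call returned (one of the last four; its "shot" number tells which), for a name from the list of things; names that differ only in an ending like _2 or _b are one class to them, and where a whole thing is asked for, a point or a joint stands for the part that bears it (a point fixed in the world has none). Each returns a list of dicts, best first, with "score" (0 to 1); they miss things now and then, are a little off and sometimes report something else, mostly with a low value. They report only what shows in the picture. A call takes as long as a camera call.
- spotter.recognise(picture, query): "rect" ([left, top, width, height] in pixels, round what is visible of it).
- spotter.masks_of(picture, query): "region" (400x640 bool, what is visible of it) and "rect" ([left, top, width, height] in pixels, round what is visible of it).
- spotter.place_of(picture, query): "position" ([column, row] in pixels: a listed point, or the origin of a listed thing).
The state is a dict: "time": time; "qpos": joint angles; "dq": joint speeds; "tau": joint torques, N m; "tool_pos": TCP position; "orientation": TCP orientation; "ft_force": force on the tool from outside, world axes, zero at the start; "moment": the same for the moment, N m; "finger_gap": finger opening in m; "finger_force": force on a finger pad.
Only numpy, scipy, OpenCV 4.12 (cv2) and the standard library are available. Lean on these libraries where they do the work, as an engineer would, in place of code of your own. Each camera call takes 0.05 s, during which the arm holds its last target. There are 200 camera calls.

## Task

The palm-leaf book on the copying board is about to be photographed: with a fingertip, gently push the two swing arms round from where they are parked until each lies straight across the book, square to its length, with its rubber pad above the cover. Only push the arms, never pinch them; do not touch the book, leave it and the loupe, the steel weight and the brush where they lie, and finish clear of everything.

Things in the scene. Friction and masses are not known exactly. Their poses are not given: they have to be found in the camera images.
- board: Copying board, grey laminate, fixed to the desk: 260 mm (x) x 490 mm (y) x 18 mm. Origin at the centre of its underside on the desk, x across it (away from the robot), y along it, z up. Turned up to 0.3 rad about z.
- manuscript: Palm-leaf book lying loose on the board, dark wooden covers with pale leaves between: 60 mm (x, width) x 340 mm (y, length) x 36 mm high. Origin at the centre of its underside, 18 mm above the desk, so its top is 54 mm above the desk. It lies up to 0.1 rad askew on the board. 0.6 kg.
- stand_left: Stand at the +y end, fixed on the board on the book's far side from the robot: steel foot 44 x 44 x 10 mm, post of 16 mm diameter, the left swing arm on top. Origin under the foot's centre, 18 mm above the desk, on the vertical pivot axis; axes parallel to the board's. Highest point, the pivot's nut (20 mm diameter), 88 mm above the desk.
- stand_right: The stand at the -y end, identical to stand_left, carrying the right swing arm.
- swing_left (a joint): Angle (rad) of the left swing arm about its vertical pivot on stand_left, counter-clockwise from above positive, stops at -1.7 and 1.7. At angle q it points from the pivot along (-cos q, -sin q, 0) in the stand's frame: at 0 along the board's -x, over the book. Parked at a negative angle, swung out towards +y. Friction 0.06 N m (under 1 N near the tip) keeps it where left; no spring.
- swing_right (a joint): Angle of the right swing arm on stand_right, same build and same sense; it is parked at a positive angle, swung outwards towards -y.
- pad_left (a point): Centre of the underside of the rubber pad (24 mm diameter, 6 mm thick) under the left arm, 70 mm from the pivot, 58 mm above the desk, so 4 mm clear of the book; its x axis points along the arm from tip to pivot, z up.
- pad_right (a point): The same point and axes on the right arm.
- tip_left (a point): End of the left arm, middle of its top edge, 125 mm from the pivot, 82 mm above the desk; axes as the pad's. The arm is a straight aluminium bar 10 mm wide and 18 mm tall, underside 64 mm and top 82 mm above the desk, passing 10 mm above the book.
- tip_right (a point): The same point on the right arm.
- loupe: Black magnifying loupe, 40 mm diameter, 38 mm high, standing loose on the board between the two stands, behind the book. Origin at the centre of its underside. To be left alone.
- weight: Steel paperweight bar 35 x 100 x 22 mm with a small stud 29 mm high, loose on the board in front of the book, lying along it. Origin at the centre of its underside. To be left alone.
- brush: Dusting brush 120 mm long, up to 42 mm wide and 20 mm high, round wooden handle and flat grey head, lying loose on the board in front of the book, along it, beside the weight (either may be the left one). Origin at the middle of its underside, x along it from handle to bristles. To be left alone.

How it is judged:
By the outcome, as a careful person would: the job done as asked, in the order asked, and still so for the second after the job is handed in, with the robot touching nothing.
It also fails if it takes over 50 s, if anything falls off the work surface, if the arm or the gripper's body presses on something with over 40 N, if the wrist force passes 120 N, or if a joint passes its speed limit or range.

## Working session

There is one attempt and no reset: what is moved stays moved. The work goes in short steps, Python scripts to look and compute and a tool call to move; the robot and the scene stay as the last step left them, time stands still between calls to the robot, and variables do not carry over. Pictures are saved under pics/ and viewed, at most 10 in all, crops included, and the job is handed in when it is done.

Besides the shell and the picture viewer there is one more tool, called after ">>>" in YAML: its name, and indented under it one key for each argument. apply_moves: Moves the arm, as the interface text tells. Its arguments: {"type":"object","properties":{"rows":{"type":"array"},"jaw":{"type":"number"}},"required":["rows"]}

```bash
mkdir -p pics
cat > h.py <<'E'
import numpy as np, cv2
from scipy.spatial.transform import Rotation as R
from plant import telemetry, optics, sign_off, spotter
def Rm(o):
    o=np.array(o,float)
    if o.shape==(3,3): return o
    return (R.from_euler('xyz',o) if o.size==3 else R.from_quat(o)).as_matrix()
def ray(c,p,fish=False):
    u=(p[0]-c['cx'])/c['fx']; v=(p[1]-c['cy'])/c['fy']
    if fish:
        r=np.hypot(u,v); d=np.array([u/r*np.sin(r),v/r*np.sin(r),np.cos(r)]) if r>1e-9 else np.array([0,0,1.])
    else: d=np.array([u,v,1.])
    return np.array(c['origin'],float), Rm(c['orientation'])@(d/np.linalg.norm(d))
def atz(c,p,z,fish=False):
    o,d=ray(c,p,fish); return o+d*(z-o[2])/d[2]
def tri(rs):
    A=sum(np.eye(3)-np.outer(d,d) for o,d in rs); b=sum((np.eye(3)-np.outer(d,d))@o for o,d in rs)
    return np.linalg.solve(A,b)
E
python3 - <<'E'
from h import *
np.set_printoptions(precision=3,suppress=True)
s=telemetry.sense(); print(s['time'],s['tool_pos'],s['orientation'],s['finger_gap'])
zs=dict(board=0,manuscript=.018,stand_left=.018,stand_right=.018,pad_left=.058,pad_right=.058,tip_left=.082,tip_right=.082,loupe=.018,weight=.018,brush=.018)
C={n:optics.camera(n) for n in ('top','side')}
for n,c in C.items():
    print(n,c['origin'],c['orientation'],c['fx'])
    cv2.imwrite(f'pics/{n}.png',c['color'][...,::-1])
for q,z in zs.items():
    rs=[]
    for n,c in C.items():
        for r in spotter.place_of(c,q)[:2]:
            print(q,n,round(r['score'],2),np.round(r['position']),atz(c,r['position'],z))
        r=spotter.place_of(c,q)
        if r: rs.append(ray(c,r[0]['position']))
    if len(rs)==2: print('   tri',tri(rs))
E
```

```text
0.0 [0.196 0.593 0.23 ] [-3.14  -0.     2.823] 0.08771715856144244
top [0.449 0.018 0.723] [-3.082  0.015 -1.596] 449.40316981176505
side [ 0.214 -0.368  0.564] [-2.359 -0.008 -0.666] 376.68865674887155
board top 0.63 [427. 174.] [ 0.537 -0.146  0.   ]
board side 0.87 [297. 206.] [0.505 0.073 0.   ]
   tri [ 0.464 -0.083  0.185]
manuscript top 0.88 [304. 198.] [0.502 0.053 0.018]
manuscript side 0.74 [298. 208.] [0.494 0.055 0.018]
   tri [0.499 0.055 0.015]
stand_left top 0.82 [213. 161.] [0.566 0.195 0.018]
stand_left side 0.98 [294. 163.] [0.567 0.173 0.018]
   tri [ 0.574  0.196 -0.002]
stand_right top 0.68 [216. 163.] [0.562 0.19  0.018]
stand_right top 0.61 [346. 150.] [ 0.577 -0.015  0.018]
stand_right side 0.62 [357. 210.] [ 0.583 -0.019  0.018]
   tri [ 0.64   0.156 -0.138]
pad_left top 0.57 [173. 180.] [0.532 0.245 0.058]
pad_left side 0.62 [260. 136.] [0.534 0.254 0.058]
pad_left side 0.24 [293. 269.] [ 0.391 -0.078  0.058]
   tri [0.53  0.244 0.065]
pad_right top 0.89 [390. 160.] [ 0.553 -0.079  0.058]
pad_right side 0.7 [365. 221.] [ 0.549 -0.073  0.058]
   tri [ 0.55  -0.076  0.061]
tip_left top 0.64 [129. 196.] [0.508 0.302 0.082]
tip_left top 0.27 [375. 260.] [ 0.408 -0.049  0.082]
tip_left side 0.61 [236. 121.] [0.507 0.305 0.082]
   tri [0.507 0.301 0.085]
tip_right top 0.65 [425. 175.] [ 0.526 -0.125  0.082]
tip_right side 0.79 [377. 234.] [ 0.53  -0.12   0.082]
   tri [ 0.526 -0.123  0.088]
loupe top 0.79 [296. 146.] [0.587 0.064 0.018]
loupe top 0.17 [173. 179.] [0.538 0.259 0.018]
loupe side 0.6 [335. 191.] [0.583 0.047 0.018]
loupe side 0.21 [293. 160.] [0.571 0.181 0.018]
   tri [ 0.593  0.063 -0.001]
weight top 0.85 [376. 260.] [ 0.403 -0.058  0.018]
weight side 0.56 [294. 270.] [ 0.404 -0.058  0.018]
   tri [ 0.404 -0.058  0.018]
brush top 0.97 [224. 276.] [0.385 0.18  0.018]
brush side 0.95 [219. 194.] [0.39  0.186 0.018]
   tri [0.387 0.178 0.027]
```

View pics/top.png

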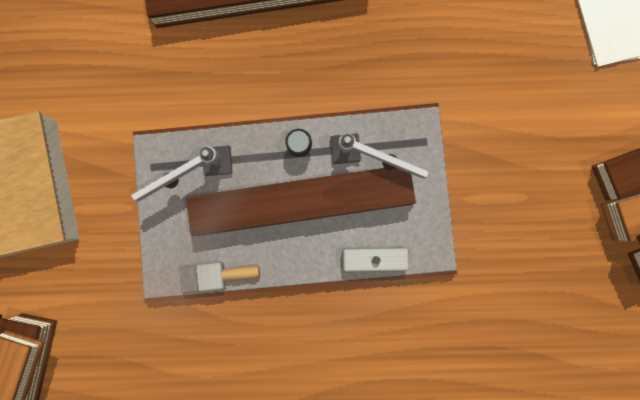

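View pics/side.png

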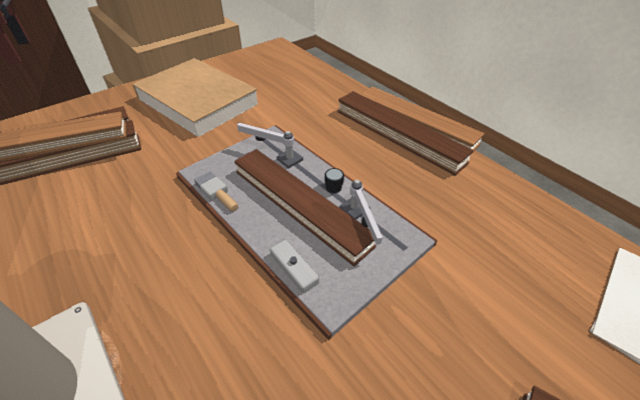

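The top view shows the book at about (300,200), the left arm running from its nut at (208,154) to its tip at (133,197), and the right arm from (347,142) to (426,175). The brush is at (220,275), the weight at (376,260) and the loupe at (298,142). The side view agrees. Next I'll measure directions and pivots.

```bash
cat >> h.py <<'E'
def edgepts(c,m,z):
    cs,_=cv2.findContours(m.astype(np.uint8),cv2.RETR_EXTERNAL,cv2.CHAIN_APPROX_NONE)
    k=max(cs,key=cv2.contourArea)[:,0]
    return np.array([atz(c,p,z)[:2] for p in k])
def rect(c,q,z):
    m=spotter.masks_of(c,q)
    if not m: return None
    p=edgepts(c,m[0]['region'],z)
    (x,y),(w,h),a=cv2.minAreaRect((p*1000).astype(np.float32))
    a=np.radians(a)
    if w<h: a+=np.pi/2; w,h=h,w
    d=np.array([np.cos(a),np.sin(a)]); d*=np.sign(d[1]) or 1
    return dict(score=round(m[0]['score'],2),c=np.array([x,y])/1000,L=round(w,1),W=round(h,1),long=np.degrees(np.arctan2(d[1],d[0])))
E
python3 - <<'E'
from h import *
np.set_printoptions(precision=4,suppress=True)
for n in ('top','side'):
    c=optics.camera(n)
    for q,z in dict(board=.018,manuscript=.054,swing_left=.082,swing_right=.082,stand_left=.088,stand_right=.088).items():
        print(n,q,rect(c,q,z))
    for q in ('swing_left','swing_right'):
        print(q,[(round(r['score'],2),atz(c,r['position'],.064)) for r in spotter.place_of(c,q)])
c=optics.camera('top')
for u in [(187,197),(411,167),(194,235),(414,205)]: print('book corner',atz(c,u,.054))
for u in [(208,153.5),(347,141.5)]: print('nut',atz(c,u,.088))
for u in [(133,197),(426,175)]: print('tip',atz(c,u,.082))
big=cv2.resize(c['color'][100:310,120:460,::-1],(800,494),interpolation=cv2.INTER_CUBIC); cv2.imwrite('pics/crop.png',big)
E
```

```text
top board {'score': 0.89, 'c': array([0.4981, 0.0718]), 'L': 492.0, 'W': 274.3, 'long': np.float64(93.82771325111389)}
top manuscript {'score': 0.9, 'c': array([0.4972, 0.0573]), 'L': 339.6, 'W': 61.6, 'long': np.float64(96.87884998321533)}
top swing_left {'score': 0.81, 'c': array([0.5344, 0.2339]), 'L': 134.0, 'W': 24.0, 'long': np.float64(121.86536026000977)}
top swing_right {'score': 0.81, 'c': array([ 0.5517, -0.0632]), 'L': 136.0, 'W': 24.7, 'long': np.float64(62.84049606323243)}
top stand_left {'score': 0.92, 'c': array([0.5399, 0.2252]), 'L': 152.5, 'W': 45.0, 'long': np.float64(105.33789348602295)}
top stand_right {'score': 0.74, 'c': array([ 0.5577, -0.0586]), 'L': 141.7, 'W': 46.3, 'long': np.float64(79.0252685546875)}Traceback (most recent call last):
  File "<stdin>", line 8, in <module>
ValueError: it knows: board, brush, loupe, manuscript, pad_left, pad_right, stand_left, stand_right, tip_left, tip_right, weight
```

Run:
```python
from h import *
np.set_printoptions(precision=4,suppress=True)
c=optics.camera('side')
for q,z in dict(manuscript=.054,swing_left=.082,swing_right=.082).items(): print(q,rect(c,q,z))
c=optics.camera('top')
for u in [(187,197),(411,167),(194,235),(414,205)]: print('book corner',atz(c,u,.054))
for u in [(208,153.5),(347,141.5)]: print('nut',atz(c,u,.088))
for u in [(133,197),(426,175)]: print('tip',atz(c,u,.082))
big=cv2.resize(c['color'][100:310,120:460,::-1],(800,494),interpolation=cv2.INTER_CUBIC); cv2.imwrite('pics/crop.png',big)
print(telemetry.sense()['time'])
```

```text
manuscript {'score': 0.92, 'c': array([0.4894, 0.0493]), 'L': 354.0, 'W': 81.6, 'long': np.float64(96.78789615631104)}
swing_left {'score': 0.62, 'c': array([0.5286, 0.2252]), 'L': 144.4, 'W': 45.8, 'long': np.float64(120.7046489715576)}
swing_right {'score': 0.82, 'c': array([ 0.5477, -0.0684]), 'L': 146.2, 'W': 25.7, 'long': np.float64(62.234230041503906)}
book corner [0.5063 0.2262 0.054 ]
book corner [ 0.5426 -0.1104  0.054 ]
book corner [0.4492 0.2161 0.054 ]
book corner [ 0.4856 -0.1127  0.054 ]
nut [0.5651 0.185  0.088 ]
nut [ 0.5769 -0.0142  0.088 ]
tip [0.5059 0.2956 0.082 ]
tip [ 0.5266 -0.126   0.082 ]
2.9
```

View pics/crop.png

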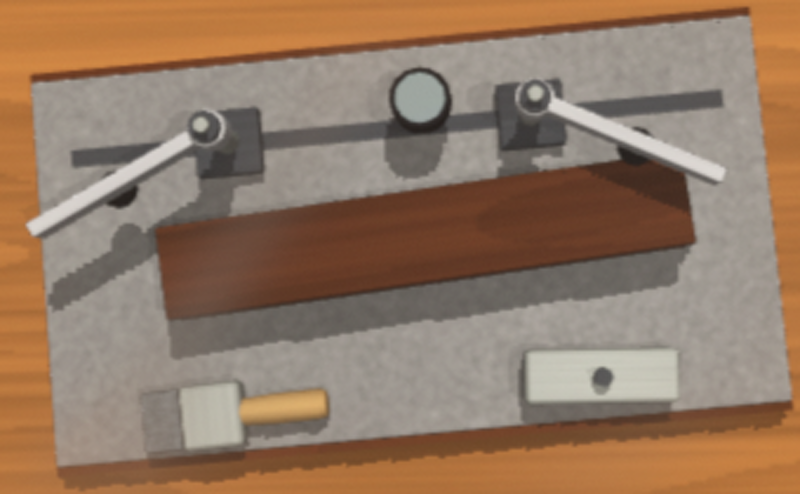

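The crop shows the nuts at full-image (207.6,154) and (347.8,140.4), and both arms clear of everything. The book lies at 6.85°, so both arms should point along 186.85°. The left arm is at about 118° and the right at about 245°.

```bash
cat >> h.py <<'E'
PL=np.array([.5645,.1855]); PR=np.array([.578,-.0155])
def rows(p0,yaw0,wps):
    "wps: (x,y,z,yaw) -> rows in tool axes (tool straight down)"
    R0=R.from_euler('xyz',[np.pi,0,yaw0])
    for w in wps:
        d=R0.inv().apply(np.array(w[:3])-p0)*1000; t=(R0.inv()*R.from_euler('xyz',[np.pi,0,w[3]])).as_rotvec()
        print([round(float(v),1) for v in d]+[round(float(v),3) for v in t],end=',\n')
def arc(side,th,gap,r=.105,z=.076,half=.0185):
    "TCP pose beside the arm at angle th (deg), gap m off its flank"
    a=np.radians(th); u=np.array([np.cos(a),np.sin(a)]); s=1 if side=='L' else -1
    n=s*np.array([u[1],-u[0]]); p=(PL if s>0 else PR)+r*u+(half+gap)*n
    return [*p,z,a if s>0 else a-np.pi]
E
python3 - <<'E'
from h import *
s=telemetry.sense(); p0=np.array(s['tool_pos']); y0=s['orientation'][2]
e=np.array(arc('L',118,.02,z=.16)); print(e)
a=np.array([*p0,y0]); rows(p0,y0,[a+(e-a)*k/10 for k in range(1,11)])
E
```

```text
[0.54919897 0.29628415 0.16       2.05948852]
[-42.9, -17.1, 7.1, 0.0, -0.0, 0.076],
[-85.7, -34.3, 14.1, -0.0, -0.0, 0.153],
[-128.6, -51.4, 21.2, -0.0, -0.0, 0.229],
[-171.5, -68.6, 28.3, -0.0, -0.0, 0.305],
[-214.3, -85.7, 35.3, 0.0, -0.0, 0.382],
[-257.2, -102.9, 42.4, -0.0, -0.0, 0.458],
[-300.1, -120.0, 49.5, -0.0, -0.0, 0.534],
[-343.0, -137.2, 56.5, -0.0, -0.0, 0.611],
[-385.8, -154.3, 63.6, -0.0, -0.0, 0.687],
[-428.7, -171.5, 70.7, -0.0, -0.0, 0.763],
```

>>> apply_moves:
  rows:
    - [[-43,-17,7,0,0,0.076],[-86,-34,14,0,0,0.153],[-129,-51,21,0,0,0.229],[-171,-69,28,0,0,0.305],[-214,-86,35,0,0,0.382],[-257,-103,42,0,0,0.458],[-300,-120,50,0,0,0.534],[-343,-137,57,0,0,0.611],[-386,-154,64,0,0,0.687],[-429,-171,71,0,0,0.763],[-429,-171,71,0,0,0.763],[-429,-171,71,0,0,0.763]]
  jaw: -1

```text
time: 4.4
tool_pos: [0.5493, 0.2967, 0.1596]
orientation: [-3.141, -0.0, 2.06]
ft_force: [0.1, 0.3, -0.3]
finger_gap: 0.0004
finger_force: 0.0
```

Run:
```python
from h import *
s=telemetry.sense(); p0=np.array(s['tool_pos']); y0=s['orientation'][2]; print(s['time'],p0,s['orientation'],s['finger_gap'],s['ft_force'])
rows(p0,y0,[arc('L',118,.02,z=.12),arc('L',118,.02),arc('L',118,.02)])
c=optics.camera('wrist'); cv2.imwrite('pics/w1.png',c['color'][...,::-1])
print('pushing rows, from the pose above the arm')
w=arc('L',118,.02); p=np.array(w[:3])
rows(p,w[3],[arc('L',118,.01),arc('L',118,0)]+[arc('L',118+k*6,0) for k in range(1,11)])
```

```text
4.4 [0.5492617  0.2967172  0.15957956] [-3.14105846e+00 -2.87101630e-04  2.05988444e+00] 0.0003617967736233866 [ 0.12649145  0.32839879 -0.32809268]
[-0.4, -0.3, 39.6, 0.0, -0.0, 0.0],
[-0.4, -0.3, 83.6, 0.0, -0.0, 0.0],
[-0.4, -0.3, 83.6, 0.0, -0.0, 0.0],
pushing rows, from the pose above the arm
[-0.0, -10.0, -0.0, 0.0, 0.0, 0.0],
[0.0, -20.0, -0.0, 0.0, 0.0, 0.0],
[1.4, -31.1, -0.0, 0.0, 0.0, -0.105],
[1.6, -42.2, -0.0, 0.0, 0.0, -0.209],
[0.6, -53.4, -0.0, -0.0, 0.0, -0.314],
[-1.6, -64.3, -0.0, 0.0, 0.0, -0.419],
[-4.8, -75.0, -0.0, 0.0, 0.0, -0.524],
[-9.2, -85.3, -0.0, 0.0, 0.0, -0.628],
[-14.6, -95.0, -0.0, 0.0, 0.0, -0.733],
[-21.0, -104.2, -0.0, 0.0, 0.0, -0.838],
[-28.3, -112.6, -0.0, 0.0, 0.0, -0.942],
[-36.5, -120.2, -0.0, -0.0, 0.0, -1.047],
```

View pics/w1.png

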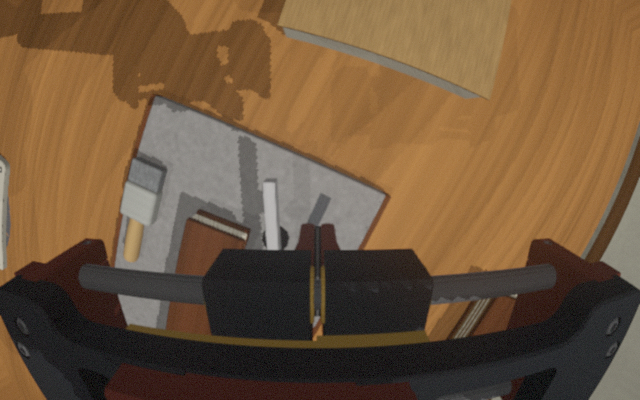

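The wrist view shows the closed fingers at about (317,240), off the outer flank of the left arm at (270,215), with free board below. I'll descend, then push gently.

>>> apply_moves:
  rows:
    - [[0,0,30,0,0,0],[0,0,60,0,0,0],[0,0,83.5,0,0,0],[0,0,83.5,0,0,0]]

```text
time: 4.95
tool_pos: [0.5476, 0.2971, 0.0748]
orientation: [-3.138, -0.0, 2.062]
ft_force: [0.9, 0.6, 0.1]
finger_gap: 0.0005
finger_force: 0.0
```

Run:
```python
from h import *
s=telemetry.sense(); p0=np.array(s['tool_pos']); y0=s['orientation'][2]; print(p0,s['ft_force'])
rows(p0,y0,[arc('L',118,.013),arc('L',118,.006),arc('L',118,0)]+[arc('L',118+k*4,0) for k in range(1,10)])
```

```text
[0.54757351 0.29707947 0.07481583] [0.89719246 0.58519807 0.08049828]
[-1.5, -5.9, -1.2, 0.0, -0.0, 0.002],
[-1.4, -12.9, -1.2, 0.0, -0.0, 0.002],
[-1.4, -18.9, -1.2, 0.0, -0.0, 0.002],
[-0.4, -26.3, -1.2, 0.0, 0.0, -0.068],
[0.2, -33.7, -1.2, -0.0, 0.0, -0.137],
[0.2, -41.2, -1.2, 0.0, 0.0, -0.207],
[-0.3, -48.6, -1.2, 0.0, 0.0, -0.277],
[-1.3, -56.0, -1.2, -0.0, 0.0, -0.347],
[-2.9, -63.3, -1.2, -0.0, 0.0, -0.417],
[-4.9, -70.4, -1.2, -0.0, 0.0, -0.486],
[-7.4, -77.4, -1.2, 0.0, 0.0, -0.556],
[-10.5, -84.2, -1.2, 0.0, 0.0, -0.626],
```

>>> apply_moves:
  rows:
    - [[0,-7,0,0,0,0],[0,-14,0,0,0,0],[0,-20,0,0,0,0],[1,-27,0,0,0,-0.07],[1.5,-35,0,0,0,-0.14],[1.5,-42,0,0,0,-0.209],[1,-50,0,0,0,-0.279],[0,-57,0,0,0,-0.349],[-1.5,-64,0,0,0,-0.419],[-3.5,-71.5,0,0,0,-0.489],[-6,-78.5,0,0,0,-0.559],[-9,-85.5,0,0,0,-0.628]]

```text
time: 6.45
tool_pos: [0.4786, 0.2485, 0.0769]
orientation: [3.14, 0.001, 2.69]
ft_force: [0.6, 0.3, 0.6]
finger_gap: 0.0004
finger_force: 0.3
```

Run:
```python
from h import *
np.set_printoptions(precision=4,suppress=True)
s=telemetry.sense(); p0=np.array(s['tool_pos']); print(s['time'],p0,arc('L',154,0),s['orientation'],s['ft_force'])
c=optics.camera('top'); cv2.imwrite('pics/t2.png',c['color'][80:330,100:480,::-1])
for q,z in dict(manuscript=.054,swing_left=.082).items(): print(q,rect(c,q,z))
for q in('tip_left','pad_left'):
  print([(r['score'],atz(c,r['position'],.082 if q[0]=='t' else .058)) for r in spotter.place_of(c,q)[:2]])
w=arc('L',154,0)
rows(np.array(w[:3]),w[3],[arc('L',154+k*4,0) for k in range(1,8)]+[arc('L',184,0),arc('L',185,0)])
```

```text
6.45 [0.4786 0.2485 0.0769] [np.float64(0.47823649135418544), np.float64(0.2481566602693877), 0.076, np.float64(2.6878070480712677)] [3.1403 0.001  2.69  ] [0.6201 0.2504 0.5642]
manuscript {'score': 0.74, 'c': array([0.4974, 0.054 ]), 'L': 335.4, 'W': 63.9, 'long': np.float64(96.87953853607178)}
swing_left {'score': 0.95, 'c': array([0.5315, 0.2018]), 'L': 96.4, 'W': 27.6, 'long': np.float64(154.8637847900391)}
[(0.64, array([0.4569, 0.2498, 0.082 ]))]
[(0.86, array([0.5045, 0.2202, 0.058 ]))]
[1.0, -7.4, -0.0, 0.0, 0.0, -0.07],
[1.6, -14.8, -0.0, 0.0, 0.0, -0.14],
[1.6, -22.2, -0.0, 0.0, 0.0, -0.209],
[1.0, -29.7, -0.0, -0.0, 0.0, -0.279],
[-0.0, -37.0, -0.0, -0.0, 0.0, -0.349],
[-1.6, -44.3, -0.0, -0.0, 0.0, -0.419],
[-3.6, -51.5, -0.0, -0.0, 0.0, -0.489],
[-4.8, -55.0, -0.0, 0.0, 0.0, -0.524],
[-5.5, -56.7, -0.0, 0.0, 0.0, -0.541],
```

View pics/t2.png

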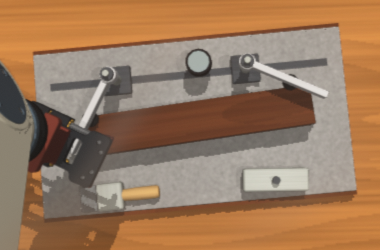

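The arm follows as predicted: it runs from its nut at (108,74) in the crop to the gripper at (78,130), at about 155°.

>>> apply_moves:
  rows:
    - [[1,-7.5,0,0,0,-0.07],[1.5,-15,0,0,0,-0.14],[1.5,-22,0,0,0,-0.209],[1,-29.5,0,0,0,-0.279],[0,-37,0,0,0,-0.349],[-1.5,-44.5,0,0,0,-0.419],[-3,-49.5,0,0,0,-0.468],[-4,-53,0,0,0,-0.503],[-5,-55,0,0,0,-0.524],[-5,-55,0,0,0,-0.524]]

```text
time: 7.95
tool_pos: [0.4589, 0.197, 0.0762]
orientation: [3.142, 0.0, -3.072]
ft_force: [-0.4, 0.3, 0.0]
finger_gap: 0.0002
finger_force: 0.0
```

Run:
```python
from h import *
np.set_printoptions(precision=4,suppress=True)
s=telemetry.sense(); p0=np.array(s['tool_pos']); print(s['time'],p0,arc('L',184,0),s['orientation'],s['ft_force'])
for n in('top','side'):
  c=optics.camera(n)
  cv2.imwrite(f'pics/{n}3.png',c['color'][80:330,100:480,::-1])
  for q,z in dict(manuscript=.054,swing_left=.082).items(): print(q,rect(c,q,z))
  for q in('tip_left','pad_left'):
    print([(r['score'],atz(c,r['position'],.082 if q[0]=='t' else .058)) for r in spotter.place_of(c,q)[:2]])
```

```text
7.95 [0.4589 0.197  0.0762] [np.float64(0.45846527995845215), np.float64(0.19663050518667358), 0.076, np.float64(3.2114058236695664)] [ 3.1416  0.0001 -3.0721] [-0.4155  0.2852  0.0283]
manuscript {'score': 0.84, 'c': array([0.5   , 0.0326]), 'L': 292.3, 'W': 63.5, 'long': np.float64(96.9196629524231)}
swing_left {'score': 0.94, 'c': array([0.5341, 0.1835]), 'L': 77.3, 'W': 21.9, 'long': np.float64(1.9486823081970215)}
[]
[(0.66, array([0.497 , 0.1841, 0.058 ]))]
manuscript {'score': 0.95, 'c': array([0.4893, 0.0475]), 'L': 350.4, 'W': 81.2, 'long': np.float64(96.85857772827148)}
swing_left {'score': 0.67, 'c': array([0.5071, 0.1719]), 'L': 144.2, 'W': 41.1, 'long': np.float64(7.093908309936523)}
[(0.66, array([0.4387, 0.1814, 0.082 ]))]
[(0.75, array([0.5004, 0.1866, 0.058 ]))]
```

View pics/top3.png

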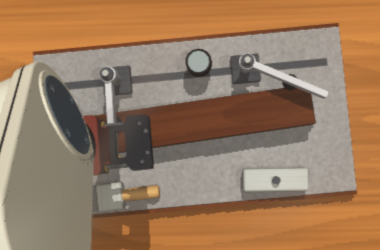

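The left arm is almost across the book, from its nut at (108,74) to the gripper at (112,130). I'll back off and go over to the right arm, which uncovers the left one.

Run:
```python
from h import *
a=np.array(arc('L',184,0)); b=np.array(arc('L',184,.025)); b2=b.copy(); b2[2]=.18
e=np.array(arc('R',245,.025,z=.18)); print(e)
W=[a+(b-a)*.5,b,b+(b2-b)*.5,b2]+[b2+(e-b2)*k/15 for k in range(1,16)]
rows(a[:3],a[3],W)
print('down+push'); f=np.array(arc('R',245,.025))
rows(f[:3],f[3],[arc('R',245,g) for g in (.018,.01,.004)]+[arc('R',245-4*k,0) for k in range(15)])
```

```text
[ 0.57304947 -0.12904621  0.18        1.13446401]
[0.0, 12.5, 0.0, 0.0, 0.0, 0.0],
[0.0, 25.0, 0.0, 0.0, 0.0, 0.0],
[0.0, 25.0, -52.0, 0.0, 0.0, 0.0],
[0.0, 25.0, -104.0, 0.0, 0.0, 0.0],
[-6.1, 1.1, -104.0, 0.0, -0.0, 0.138],
[-12.2, -22.7, -104.0, 0.0, -0.0, 0.277],
[-18.3, -46.6, -104.0, 0.0, -0.0, 0.415],
[-24.4, -70.4, -104.0, -0.0, -0.0, 0.554],
[-30.5, -94.3, -104.0, -0.0, -0.0, 0.692],
[-36.6, -118.2, -104.0, 0.0, -0.0, 0.831],
[-42.7, -142.0, -104.0, 0.0, -0.0, 0.969],
[-48.8, -165.9, -104.0, -0.0, -0.0, 1.108],
[-55.0, -189.7, -104.0, 0.0, -0.0, 1.246],
[-61.1, -213.6, -104.0, 0.0, -0.0, 1.385],
[-67.2, -237.4, -104.0, -0.0, -0.0, 1.523],
[-73.3, -261.3, -104.0, -0.0, -0.0, 1.662],
[-79.4, -285.2, -104.0, 0.0, -0.0, 1.8],
[-85.5, -309.0, -104.0, 0.0, -0.0, 1.938],
[-91.6, -332.9, -104.0, 0.0, -0.0, 2.077],
down+push
[0.0, -7.0, -0.0, 0.0, 0.0, 0.0],
[0.0, -15.0, -0.0, 0.0, 0.0, 0.0],
[0.0, -21.0, -0.0, 0.0, 0.0, 0.0],
[0.0, -25.0, -0.0, 0.0, 0.0, 0.0],
[-1.0, -32.4, -0.0, 0.0, -0.0, 0.07],
[-1.6, -39.8, -0.0, -0.0, -0.0, 0.14],
[-1.6, -47.2, -0.0, -0.0, -0.0, 0.209],
[-1.0, -54.7, -0.0, 0.0, -0.0, 0.279],
[0.0, -62.0, -0.0, 0.0, -0.0, 0.349],
[1.6, -69.3, -0.0, -0.0, -0.0, 0.419],
[3.6, -76.5, -0.0, 0.0, -0.0, 0.489],
[6.2, -83.5, -0.0, -0.0, -0.0, 0.559],
[9.2, -90.3, -0.0, 0.0, -0.0, 0.628],
[12.7, -96.8, -0.0, -0.0, -0.0, 0.698],
[16.6, -103.1, -0.0, 0.0, -0.0, 0.768],
[21.0, -109.2, -0.0, -0.0, -0.0, 0.838],
[25.8, -114.9, -0.0, 0.0, -0.0, 0.908],
[30.9, -120.2, -0.0, -0.0, -0.0, 0.977],
```

>>> apply_moves:
  rows:
    - [[0,12.5,0,0,0,0],[0,25,0,0,0,0],[0,25,-52,0,0,0],[0,25,-104,0,0,0],[-6,1,-104,0,0,0.138],[-12,-23,-104,0,0,0.277],[-18,-47,-104,0,0,0.415],[-24,-70,-104,0,0,0.554],[-30,-94,-104,0,0,0.692],[-37,-118,-104,0,0,0.831],[-43,-142,-104,0,0,0.969],[-49,-166,-104,0,0,1.108]]

```text
time: 9.95
tool_pos: [0.5198, 0.0349, 0.1803]
orientation: [3.141, 0.0, 2.1]
ft_force: [-0.7, 0.7, 0.4]
finger_gap: 0.0008
finger_force: 0.0
```

Run:
```python
from h import *
s=telemetry.sense(); p0=np.array(s['tool_pos']); y0=s['orientation'][2]; print(p0,s['orientation'],s['ft_force'])
e=np.array(arc('R',245,.025,z=.18)); a=np.array([*p0,y0])
rows(p0,y0,[a+(e-a)*k/7 for k in range(1,8)])
```

```text
[0.51976851 0.03487712 0.18027801] [3.14135821e+00 5.68700006e-05 2.09989612e+00] [-0.6692925   0.70725379  0.43369023]
[-24.1, -5.2, 0.0, 0.0, -0.0, 0.138],
[-48.1, -10.5, 0.1, 0.0, -0.0, 0.276],
[-72.2, -15.7, 0.1, 0.0, -0.0, 0.414],
[-96.2, -21.0, 0.2, 0.0, -0.0, 0.552],
[-120.3, -26.2, 0.2, 0.0, -0.0, 0.69],
[-144.3, -31.5, 0.2, 0.0, -0.0, 0.828],
[-168.4, -36.7, 0.3, -0.0, -0.0, 0.965],
```

>>> apply_moves:
  rows:
    - [[-24,-5,0,0,0,0.138],[-48,-10,0,0,0,0.276],[-72,-16,0,0,0,0.414],[-96,-21,0,0,0,0.552],[-120,-26,0,0,0,0.69],[-144,-31,0,0,0,0.828],[-168,-37,0,0,0,0.965],[-168,-37,0,0,0,0.965]]

```text
time: 10.95
tool_pos: [0.5736, -0.1291, 0.1801]
orientation: [3.141, -0.0, 1.138]
ft_force: [0.4, 0.4, -0.2]
finger_gap: 0.0001
finger_force: 0.0
```

Run:
```python
from h import *
np.set_printoptions(precision=4,suppress=True)
s=telemetry.sense(); p0=np.array(s['tool_pos']); print(s['time'],p0,arc('R',245,.025),s['orientation'],s['ft_force'])
for n in('top','side'):
  c=optics.camera(n)
  cv2.imwrite(f'pics/{n}4.png',cv2.resize(c['color'][80:330,100:480,::-1],(760,500),interpolation=cv2.INTER_CUBIC))
  for q,z in dict(manuscript=.054,swing_left=.082).items(): print(q,rect(c,q,z))
  for q in('tip_left','pad_left'):
    print([(r['score'],atz(c,r['position'],.082 if q[0]=='t' else .058)) for r in spotter.place_of(c,q)[:2]])
```

```text
10.95 [ 0.5736 -0.1291  0.1801] [np.float64(0.5730494712533207), np.float64(-0.12904621202456867), 0.076, np.float64(1.1344640137963147)] [ 3.1411 -0.0001  1.1381] [ 0.415   0.3915 -0.1632]
manuscript {'score': 0.96, 'c': array([0.4995, 0.0362]), 'L': 296.7, 'W': 63.5, 'long': np.float64(97.0013575553894)}
swing_left {'score': 0.68, 'c': array([0.5087, 0.1822]), 'L': 135.4, 'W': 24.9, 'long': np.float64(5.273944854736328)}
[(0.57, array([0.445 , 0.1839, 0.082 ])), (0.47, array([0.5737, 0.0521, 0.082 ]))]
[(0.58, array([0.4976, 0.184 , 0.058 ]))]
manuscript {'score': 0.67, 'c': array([0.4913, 0.035 ]), 'L': 328.1, 'W': 82.7, 'long': np.float64(96.76437664031982)}
swing_left {'score': 0.89, 'c': array([0.5072, 0.1735]), 'L': 148.6, 'W': 44.5, 'long': np.float64(7.927978992462158)}
[]
[(0.56, array([0.4998, 0.1825, 0.058 ])), (0.45, array([0.4551, 0.21  , 0.058 ]))]
```

View pics/top4.png

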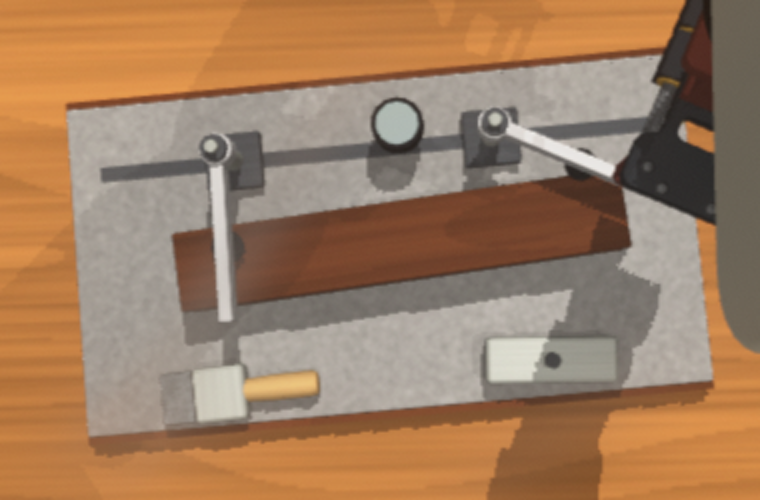

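The left arm now lies across the book, from its nut at (214,150) to its tip at (226,320), a few degrees short of square. The fingers stand at about (640,165) by the right arm. I'll measure the bar precisely and plan the right push.

```bash
cat >> h.py <<'E'
def bar(c,q,z=.082):
    m=spotter.masks_of(c,q)[0]['region']
    g=c['color'].min(2); m=m&(g>175); 
    ys,xs=np.nonzero(m); P=np.array([atz(c,(x,y),z)[:2] for x,y in zip(xs,ys)])
    for _ in range(3):
        mu=P.mean(0); d=np.linalg.svd(P-mu)[2][0] if len(P)<4000 else None
        n=np.array([-d[1],d[0]]); P=P[abs((P-mu)@n)<.007]
    d*=-np.sign(d[0]); return len(P),mu,np.degrees(np.arctan2(d[1],d[0]))%360,np.ptp((P-mu)@d)
E
python3 - <<'E'
from h import *
np.set_printoptions(precision=4,suppress=True)
c=optics.camera('top'); print(bar(c,'swing_left'),bar(c,'swing_right'))
k=lambda p:(100+p[0]/2,80+p[1]/2)
A=[atz(c,k(p),.082)[:2] for p in[(215,165),(226,320),(508,129),(612,175)]]
for i in(0,2): d=A[i+1]-A[i]; print('bar',np.degrees(np.arctan2(d[1],d[0]))%360)
B=[atz(c,k(p),.054)[:2] for p in[(173,233),(560,181)]]; d=B[0]-B[1]; print('book',np.degrees(np.arctan2(d[1],d[0])))
for q in('stand_left','stand_right'):print(q,[atz(c,r['position'],.018) for r in spotter.place_of(c,q)[:2]])
E
```

```text
(422, array([0.4986, 0.1845]), np.float64(183.12110061342932), np.float64(0.10970640131800105)) (349, array([ 0.5585, -0.0602]), np.float64(245.33370682170147), np.float64(0.09305150091290973))
bar 183.47258676315977
bar 244.30680917376168
book 96.17273809908976
stand_left [array([0.5647, 0.1879, 0.018 ]), array([ 0.5783, -0.0108,  0.018 ])]
stand_right [array([ 0.5765, -0.012 ,  0.018 ])]
```

>>> apply_moves:
  rows:
    - [[0,0,35,0,0,0],[0,0,70,0,0,0],[0,0,104,0,0,0],[0,0,104,0,0,0]]

```text
time: 12.2
tool_pos: [0.5709, -0.1283, 0.074]
orientation: [-3.137, 0.001, 1.139]
ft_force: [-0.3, -0.4, 0.5]
finger_gap: 0.0008
finger_force: 0.0
```

>>> apply_moves:
  rows:
    - [[0,-7,0,0,0,0],[0,-15,0,0,0,0],[0,-21,0,0,0,0],[0,-25,0,0,0,0],[-1,-32.5,0,0,0,0.07],[-1.5,-40,0,0,0,0.14],[-1.5,-47,0,0,0,0.209],[-1,-54.5,0,0,0,0.279],[0,-62,0,0,0,0.349],[1.5,-69,0,0,0,0.419],[3.5,-76.5,0,0,0,0.489],[6,-83.5,0,0,0,0.559]]

```text
time: 13.7
tool_pos: [0.4997, -0.0883, 0.0766]
orientation: [3.141, -0.001, 0.577]
ft_force: [0.7, -0.8, -0.4]
finger_gap: 0.0005
finger_force: 0.3
```

Run:
```python
from h import *
a=arc('R',213,0)
rows(np.array(a[:3]),a[3],[arc('R',t,0) for t in (209,205,201,197,193,190.5,189,188,187.5)]+[arc('R',187.5,.025),arc('R',187.5,.025,z=.18)])
```

```text
[-1.0, -7.4, -0.0, 0.0, -0.0, 0.07],
[-1.6, -14.8, -0.0, 0.0, -0.0, 0.14],
[-1.6, -22.2, -0.0, 0.0, -0.0, 0.209],
[-1.0, -29.7, -0.0, -0.0, -0.0, 0.279],
[0.0, -37.0, -0.0, 0.0, -0.0, 0.349],
[0.9, -41.6, -0.0, 0.0, -0.0, 0.393],
[1.6, -44.3, -0.0, -0.0, -0.0, 0.419],
[2.0, -46.1, -0.0, 0.0, -0.0, 0.436],
[2.3, -47.0, -0.0, -0.0, -0.0, 0.445],
[-8.5, -24.4, -0.0, -0.0, -0.0, 0.445],
[-8.5, -24.4, -104.0, -0.0, -0.0, 0.445],
```

>>> apply_moves:
  rows:
    - [[-1,-7.5,0,0,0,0.07],[-1.5,-15,0,0,0,0.14],[-1.5,-22,0,0,0,0.209],[-1,-29.5,0,0,0,0.279],[0,-37,0,0,0,0.349],[1,-41.5,0,0,0,0.393],[1.5,-44.5,0,0,0,0.419],[2,-46,0,0,0,0.436],[2.3,-47,0,0,0,0.445],[2.3,-47,0,0,0,0.445],[-3,-36,0,0,0,0.445],[-8.5,-24.5,0,0,0,0.445]]

```text
time: 15.2
tool_pos: [0.4791, -0.0733, 0.0762]
orientation: [3.142, -0.0, 0.135]
ft_force: [-0.3, -0.6, -0.4]
finger_gap: 0.0006
finger_force: 0.0
```

Run:
```python
from h import *
a=np.array(arc('R',187.5,.025)); b=a.copy(); b[2]=.18
print(a, telemetry.sense()['tool_pos'],telemetry.sense()['orientation'])
e=np.array(arc('L',183.3,.015,z=.18)); e[3]-=0; print(e)
m=b.copy(); m[:2]=[.40,.17]   # unused midpoint
```

```text
[ 0.47957618 -0.0723331   0.076       0.13089969] [ 0.47911214 -0.07334257  0.07616962] [ 3.14155037e+00 -2.11233795e-05  1.35123024e-01]
[0.45774571 0.21290023 0.18       3.19918852]
```

>>> apply_moves:
  rows:
    - [[0,0,-50,0,0,0],[0,0,-100,0,0,0],[-8,50,-120,0,0,0],[-15,100,-120,0,0,0],[-22,150,-120,0,0,0],[-25,190,-120,0,0,0],[-25,190,-120,0,0,0]]

```text
time: 16.08
tool_pos: [0.4795, -0.2674, 0.1962]
orientation: [3.141, -0.001, 0.131]
ft_force: [0.3, 0.4, -1.1]
finger_gap: 0.0005
finger_force: 0.0
```

Run:
```python
from h import *
np.set_printoptions(precision=4,suppress=True)
c=optics.camera('top'); print(bar(c,'swing_left'),bar(c,'swing_right'),rect(c,'manuscript',.054))
s=optics.camera('side'); print(rect(s,'manuscript',.054),rect(s,'swing_left',.07),rect(s,'swing_right',.07))
for q in('loupe','weight','brush','pad_left','pad_right','tip_left','tip_right'):
  z=.058 if q[:3]=='pad' else .082 if q[:3]=='tip' else .018
  for k in (c,s): print(q,[(round(r['score'],2),atz(k,r['position'],z)) for r in spotter.place_of(k,q)[:1]])
cv2.imwrite('pics/t5.png',cv2.resize(c['color'][80:330,100:480,::-1],(760,500),interpolation=cv2.INTER_CUBIC))
print(telemetry.sense()['tool_pos'])
```

```text
(389, array([0.5   , 0.1846]), np.float64(182.845280507456), np.float64(0.10970469966574484)) (421, array([ 0.5115, -0.0262]), np.float64(189.89252432278988), np.float64(0.11123704755678751)) {'score': 0.74, 'c': array([0.4942, 0.0798]), 'L': 206.9, 'W': 61.5, 'long': np.float64(96.79785823822021)}
{'score': 0.76, 'c': array([0.4834, 0.0906]), 'L': 216.3, 'W': 80.6, 'long': np.float64(97.34165000915527)} {'score': 0.83, 'c': array([0.5126, 0.1843]), 'L': 147.5, 'W': 42.3, 'long': np.float64(5.100331783294678)} {'score': 0.6, 'c': array([ 0.5278, -0.024 ]), 'L': 152.1, 'W': 33.2, 'long': np.float64(13.87190055847168)}
loupe []
loupe [(0.57, array([0.5859, 0.0575, 0.018 ]))]
weight [(0.76, array([ 0.4046, -0.0539,  0.018 ]))]
weight [(0.71, array([ 0.4055, -0.0589,  0.018 ]))]
brush [(0.89, array([0.3869, 0.1791, 0.018 ]))]
brush [(0.59, array([0.3849, 0.1877, 0.018 ]))]
pad_left [(0.91, array([0.4985, 0.1851, 0.058 ]))]
pad_left [(0.71, array([0.5004, 0.1874, 0.058 ]))]
pad_right [(0.77, array([ 0.5115, -0.0282,  0.058 ]))]
pad_right [(0.64, array([ 0.5077, -0.0291,  0.058 ]))]
tip_left [(0.9, array([0.4431, 0.1854, 0.082 ]))]
tip_left [(0.92, array([0.4429, 0.1758, 0.082 ]))]
tip_right [(0.97, array([ 0.4555, -0.0365,  0.082 ]))]
tip_right [(0.73, array([0.467 , 0.0072, 0.082 ]))]
[ 0.4797 -0.2642  0.1962]
```

View pics/t5.png

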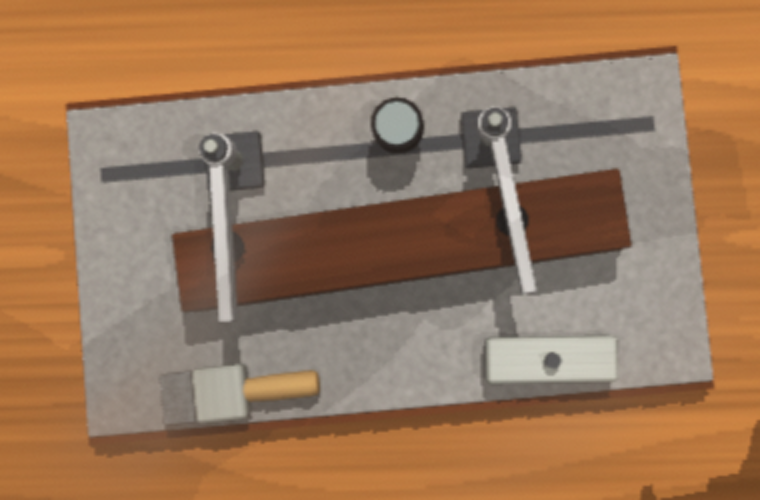

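Everything else is where it was; the loupe is still at (397,123). The left arm runs from (214,150) to (226,320) and the right arm from (495,121) to (530,291), both a few degrees short of square. I'll refine the angles with edge-line fits.

```bash
cat >> h.py <<'E'
def edges(c,lo,hi,horiz,z):
    "sub-pixel strongest rising/falling edge per scan line in the box lo..hi; robust line directions"
    g=cv2.GaussianBlur(c['color'],(0,0),.8).astype(float).sum(2)
    sub=g[lo[1]:hi[1],lo[0]:hi[0]]; sub=sub.T if horiz else sub
    out=[]
    for sg in (1,-1):
        D=np.gradient(sub,axis=1)*sg; P=[]
        for i,r in enumerate(D):
            j=int(r[1:-1].argmax())+1; k=j+.5*(r[j-1]-r[j+1])/(r[j-1]-2*r[j]+r[j+1]-1e-9)
            u,v=(lo[0]+i,lo[1]+k) if horiz else (lo[0]+k,lo[1]+i)
            P.append(atz(c,(u,v),z)[:2])
        vx,vy,x,y=cv2.fitLine(np.array(P,np.float32)*1000,cv2.DIST_HUBER,0,.01,.01).ravel()
        res=np.abs((np.array(P)*1000-[x,y])@[-vy,vx]); out.append((round(np.degrees(np.arctan2(vy,vx))%180,2),round(float(np.median(res)),2)))
    return out
E
python3 - <<'E'
from h import *
c=optics.camera('top')
print('L',edges(c,(200,166),(222,236),False,.082))
print('R',edges(c,(342,154),(370,222),False,.082))
print('book far',edges(c,(225,172),(340,208),True,.054),edges(c,(366,158),(405,185),True,.054))
print('book near',edges(c,(225,200),(340,245),True,.054))
b=spotter.masks_of(c,'board')[0]['region']; 
print(rect(c,'board',.018))
E
```

```text
L [(np.float32(2.67), 0.14), (np.float32(2.86), 0.14)]
R [(np.float32(9.95), 0.07), (np.float32(9.98), 0.12)]
book far [(np.float32(83.53), 12.27), (np.float32(96.79), 0.09)] [(np.float32(64.38), 14.59), (np.float32(96.9), 0.05)]
book near [(np.float32(93.74), 2.16), (np.float32(96.78), 0.11)]
{'score': 0.92, 'c': array([0.49799347, 0.07172197]), 'L': 491.9, 'W': 274.5, 'long': np.float64(93.80348610877991)}
```

Sub-pixel fits give left 182.75°, right 189.96° and target 186.8°. I still need about +4.05° on the left and −3.15° on the right. I'll trim the right first.

Run:
```python
from h import *
s=telemetry.sense(); p0=np.array(s['tool_pos']); y0=s['orientation'][2]; a=np.array([*p0,y0])
e=np.array(arc('R',187.5,.02,z=.18)); f=np.array(arc('R',187.5,.02))
rows(p0,y0,[a+(e-a)*k/4 for k in range(1,5)]+[e+(f-e)*k/2 for k in (1,2)])
print('push'); rows(f[:3],f[3],[arc('R',187.5,.01),arc('R',187.5,.004),arc('R',187.5,0)]+[arc('R',t,0) for t in (186.5,185.5,184.8,184.35)]+[arc('R',184.35,.02)])
```

```text
[6.4, -48.8, 4.0, 0.0, -0.0, 0.001],
[12.8, -97.5, 8.1, 0.0, -0.0, 0.002],
[19.3, -146.3, 12.1, -0.0, -0.0, 0.003],
[25.7, -195.1, 16.2, 0.0, -0.0, 0.004],
[25.7, -195.1, 68.2, 0.0, -0.0, 0.004],
[25.7, -195.1, 120.2, 0.0, -0.0, 0.004],
push
[0.0, -10.0, -0.0, 0.0, 0.0, 0.0],
[0.0, -16.0, -0.0, 0.0, 0.0, 0.0],
[0.0, -20.0, -0.0, 0.0, 0.0, 0.0],
[-0.3, -21.8, -0.0, 0.0, -0.0, 0.017],
[-0.6, -23.7, -0.0, 0.0, -0.0, 0.035],
[-0.8, -25.0, -0.0, 0.0, -0.0, 0.047],
[-0.9, -25.8, -0.0, -0.0, -0.0, 0.055],
[-2.0, -5.8, -0.0, -0.0, -0.0, 0.055],
```

>>> apply_moves:
  rows:
    - [[6,-49,4,0,0,0],[13,-97,8,0,0,0],[19,-146,12,0,0,0],[25,-192,16,0,0,0],[25,-192,68,0,0,0],[25,-192,119.5,0,0,0],[25,-192,119.5,0,0,0]]

```text
time: 18.2
tool_pos: [0.4759, -0.0698, 0.0739]
orientation: [-3.139, 0.007, 0.135]
ft_force: [0.1, -0.0, -0.2]
finger_gap: 0.0005
finger_force: 0.0
```

>>> apply_moves:
  rows:
    - [[0,-12,0,0,0,0],[0,-18,0,0,0,0],[0,-23,0,0,0,0],[-0.3,-25,0,0,0,0.017],[-0.6,-26.7,0,0,0,0.035],[-0.8,-28,0,0,0,0.047],[-0.9,-28.8,0,0,0,0.055],[-0.9,-28.8,0,0,0,0.055],[-1.5,-18,0,0,0,0.055],[-2,-6,0,0,0,0.055],[-2,-6,-50,0,0,0.055],[-2,-6,-104,0,0,0.055]]

```text
time: 19.7
tool_pos: [0.4752, -0.0658, 0.1811]
orientation: [-3.141, 0.003, 0.079]
ft_force: [1.3, 0.2, 1.1]
finger_gap: 0.0004
finger_force: 0.0
```

Run:
```python
from h import *
s=telemetry.sense(); p0=np.array(s['tool_pos']); y0=s['orientation'][2]; a=np.array([*p0,y0]); print(s['time'],a,s['ft_force'])
e=np.array(arc('L',184,.02,z=.18)); m=e.copy(); m[:2]=[.44,.27]; m[3]=a[3]
rows(p0,y0,[a+(e-a)*k/18 for k in range(1,19)])
print('push'); f=np.array(arc('L',184,.02)); rows(f[:3],f[3],[arc('L',184,0)]+[arc('L',t,0) for t in (185,186,187,187.6,188.05)]+[arc('L',188.05,.02)])
```

```text
19.7 [ 0.47518209 -0.06575922  0.18114089  0.07871506] [1.32601319 0.24294502 1.14097225]
[0.2, -15.7, 0.1, -0.0, 0.0, -0.174],
[0.5, -31.4, 0.1, 0.0, 0.0, -0.348],
[0.7, -47.1, 0.2, -0.0, 0.0, -0.522],
[0.9, -62.9, 0.3, -0.0, 0.0, -0.696],
[1.2, -78.6, 0.3, -0.0, 0.0, -0.87],
[1.4, -94.3, 0.4, 0.0, 0.0, -1.044],
[1.6, -110.0, 0.4, -0.0, 0.0, -1.218],
[1.8, -125.7, 0.5, 0.0, 0.0, -1.392],
[2.1, -141.4, 0.6, -0.0, 0.0, -1.566],
[2.3, -157.2, 0.6, -0.0, 0.0, -1.74],
[2.5, -172.9, 0.7, 0.0, 0.0, -1.914],
[2.8, -188.6, 0.8, 0.0, 0.0, -2.088],
[3.0, -204.3, 0.8, -0.0, 0.0, -2.262],
[3.2, -220.0, 0.9, -0.0, 0.0, -2.437],
[3.5, -235.7, 1.0, 0.0, 0.0, -2.611],
[3.7, -251.5, 1.0, -0.0, 0.0, -2.785],
[3.9, -267.2, 1.1, -0.0, 0.0, -2.959],
[4.1, -282.9, 1.1, 0.0, 0.0, -3.133],
push
[-0.0, -20.0, -0.0, 0.0, 0.0, 0.0],
[0.3, -21.8, -0.0, -0.0, 0.0, -0.017],
[0.6, -23.7, -0.0, -0.0, 0.0, -0.035],
[0.8, -25.5, -0.0, -0.0, 0.0, -0.052],
[1.0, -26.6, -0.0, 0.0, 0.0, -0.063],
[1.0, -27.5, -0.0, 0.0, 0.0, -0.071],
[2.5, -7.5, -0.0, 0.0, 0.0, -0.071],
```

>>> apply_moves:
  rows:
    - [[0,-16,0,0,0,-0.174],[0.5,-31,0,0,0,-0.348],[0.7,-47,0,0,0,-0.522],[1,-63,0,0,0,-0.696],[1.2,-79,0,0,0,-0.87],[1.4,-94,0,0,0,-1.044],[1.6,-110,0,0,0,-1.218],[2,-126,0,0,0,-1.392],[2,-141,0,0,0,-1.566],[2,-141,0,0,0,-1.566]]

```text
time: 20.95
tool_pos: [0.4667, 0.0758, 0.1806]
orientation: [-3.141, 0.0, 1.645]
ft_force: [1.3, -0.3, -0.7]
finger_gap: 0.0004
finger_force: 0.0
```

Run:
```python
from h import *
s=telemetry.sense(); p0=np.array(s['tool_pos']); y0=s['orientation'][2]; a=np.array([*p0,y0]); print(s['time'],a,s['ft_force'])
e=np.array(arc('L',184,.02,z=.18)); rows(p0,y0,[a+(e-a)*k/9 for k in range(1,10)])
c=optics.camera('top'); print('R',edges(c,(342,154),(370,222),False,.082))
```

```text
20.95 [0.46673484 0.07576479 0.18064582 1.64498613] [ 1.33771782 -0.27654259 -0.65587049]
[15.7, 0.1, 0.1, 0.0, 0.0, -0.174],
[31.4, 0.2, 0.1, 0.0, 0.0, -0.348],
[47.0, 0.3, 0.2, -0.0, 0.0, -0.522],
[62.7, 0.4, 0.3, 0.0, 0.0, -0.696],
[78.4, 0.4, 0.4, 0.0, 0.0, -0.87],
[94.1, 0.5, 0.4, 0.0, 0.0, -1.044],
[109.8, 0.6, 0.5, 0.0, 0.0, -1.218],
[125.5, 0.7, 0.6, 0.0, 0.0, -1.392],
[141.1, 0.8, 0.6, 0.0, 0.0, -1.566],
R [(np.float32(6.87), 0.13), (np.float32(6.9), 0.13)]
```

The right arm is now at 186.9°, on target. Next is the left trim.

>>> apply_moves:
  rows:
    - [[16,0,0,0,0,-0.174],[31,0,0,0,0,-0.348],[47,0,0,0,0,-0.522],[63,0,0,0,0,-0.696],[78,0.5,0,0,0,-0.87],[94,0.5,0,0,0,-1.044],[110,0.6,0,0,0,-1.218],[125,0.7,0,0,0,-1.392],[141,0.8,0.5,0,0,-1.566],[141,0.8,52,0,0,-1.566],[141,0.8,104.5,0,0,-1.566],[141,0.8,104.5,0,0,-1.566]]

```text
time: 22.5
tool_pos: [0.4545, 0.2146, 0.0732]
orientation: [-3.139, -0.008, -3.075]
ft_force: [-0.7, -0.1, 0.1]
finger_gap: 0.0007
finger_force: 0.0
```

>>> apply_moves:
  rows:
    - [[0,0,0,0,0,0]]

```text
time: 22.62
tool_pos: [0.4578, 0.2164, 0.0774]
orientation: [3.141, 0.001, -3.073]
ft_force: [-0.1, -0.0, -0.8]
finger_gap: 0.0008
finger_force: 0.0
```

Run:
```python
from h import *
s=telemetry.sense(); p0=np.array(s['tool_pos']); y0=s['orientation'][2]; print(s['time'],p0,s['orientation'],arc('L',184,.02))
rows(p0,y0,[arc('L',184,0),arc('L',188.05,0)])
```

```text
22.625 [0.45783456 0.21635913 0.0773507 ] [ 3.14129965e+00  9.17126400e-04 -3.07345910e+00] [np.float64(0.45707015048356964), np.float64(0.21658178619187007), 0.076, np.float64(3.2114058236695664)]
[0.7, -19.7, 1.4, -0.0, 0.0, -0.002],
[1.7, -27.2, 1.4, -0.0, 0.0, -0.072],
```

>>> apply_moves:
  rows:
    - [[0,-8,0,0,0,0],[0,-15,0,0,0,0],[0,-19,0,0,0,0],[0.3,-21.5,0,0,0,-0.017],[0.6,-23.5,0,0,0,-0.035],[0.8,-25.2,0,0,0,-0.052],[1,-26.3,0,0,0,-0.063],[1,-27.1,0,0,0,-0.071],[1,-27.1,0,0,0,-0.071],[2,-17,0,0,0,-0.071],[2.5,-5,0,0,0,-0.071],[2.5,-5,-50,0,0,-0.071]]

```text
time: 24.12
tool_pos: [0.4523, 0.2118, 0.1239]
orientation: [-3.14, -0.007, -2.999]
ft_force: [-0.6, 0.0, 0.1]
finger_gap: 0.0002
finger_force: 0.0
```

>>> apply_moves:
  rows:
    - [[0,20,-50,0,0,0],[0,70,-80,0,0,0],[0,120,-100,0,0,0],[0,170,-100,0,0,0],[0,210,-100,0,0,0],[0,210,-100,0,0,0]]

```text
time: 24.88
tool_pos: [0.424, 0.4224, 0.2261]
orientation: [3.141, 0.0, -2.997]
ft_force: [-1.0, -0.1, -0.2]
finger_gap: 0.0002
finger_force: 0.0
```

Run:
```python
from h import *
c=optics.camera('top'); s=telemetry.sense(); print(s['time'],s['tool_pos'])
print('L',edges(c,(200,166),(226,234),False,.082)); print('R',edges(c,(342,154),(370,222),False,.082))
print('book',edges(c,(235,172),(340,208),True,.054)[1],edges(c,(235,200),(340,245),True,.054)[1])
for q in('loupe','weight','brush','manuscript','pad_left','pad_right'):
  print(q,[(round(r['score'],2),atz(c,r['position'],.058 if q[0]=='p' else .018)) for r in spotter.place_of(c,q)[:1]])
cv2.imwrite('pics/t6.png',cv2.resize(c['color'][80:330,100:480,::-1],(760,500),interpolation=cv2.INTER_CUBIC))
```

```text
24.925 [0.42417136 0.42064426 0.22581742]
L [(np.float32(6.77), 0.08), (np.float32(6.91), 0.17)]
R [(np.float32(6.84), 0.13), (np.float32(6.96), 0.14)]
book (np.float32(96.84), 0.1) (np.float32(96.68), 0.13)
loupe [(0.88, array([0.58687804, 0.05812381, 0.018     ]))]
weight [(0.92, array([ 0.40373825, -0.05294489,  0.018     ]))]
brush [(0.63, array([0.38955336, 0.17983015, 0.018     ]))]
manuscript [(0.71, array([0.49544423, 0.05084884, 0.018     ]))]
pad_left [(0.58, array([0.49301613, 0.17946433, 0.058     ]))]
pad_right [(0.74, array([ 0.5085804 , -0.02517377,  0.058     ]))]
```

View pics/t6.png

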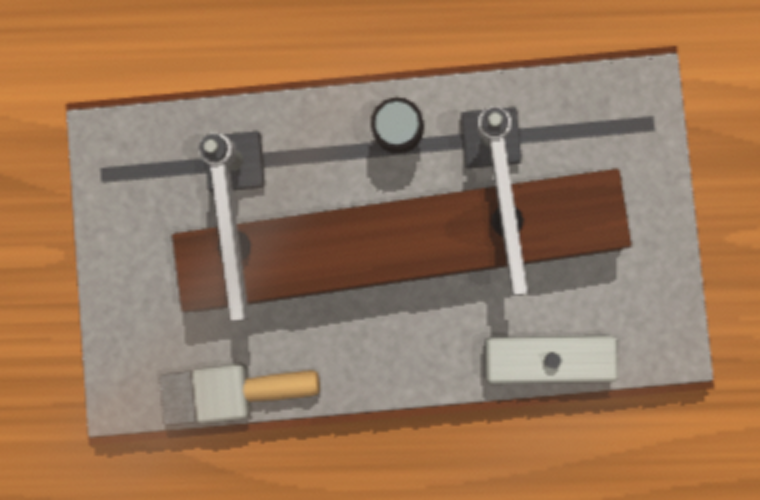

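Both arms are square to the book, at 6.8–6.9° against the book's 6.8°, with their pads over the cover at about (240,245) and (507,220). Nothing else has moved, and the robot is clear at z = 0.226.

```bash
python3 -c "
from plant import sign_off
print(sign_off())"
```

```text
the job is handed in; nothing more can be done
None
```

The job is handed in: both swing arms now lie within about 0.2° of square across the book with their pads above the cover, the book and other objects show no movement in the final camera check, and the robot is clear of everything.

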